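# Clear the water meter test bench: standby, sort the catch tray, restart

### The job

Put the meter test bench on standby by turning its dial to the red mark, then clear the catch tray: stand every blue-lidded meter upright on the floor of the grey tote and the red-lidded one upright in the red reject pan, leaving the steel test plug in the tray. Lift no meter unless the dial is on standby. When all the meters are sorted, turn the dial to the green mark to restart the bench; leave everything else on the table where it is.

Things in the scene. Friction and masses are not known exactly. Their poses are not given: they have to be found in the camera images.
- tray: fixed aluminium catch tray, outside 240 x 330 x 30 mm high, walls and floor 5 mm, with the blue test bench housing (100 mm high, pipe on top to 135 mm) behind it from x = +155 mm. Origin: centre of the tray's underside; x away from the robot, y along the 330 mm side
- tote: fixed grey open tote, outside 250 x 250 x 70 mm high, walls and floor 5 mm (inside 240 x 240). Origin: centre of its underside. It stands left or right of the tray, the control unit on the other side
- control: fixed control unit, 160 mm (x) by 260 mm (y): a grey dial panel, its top 45 mm high, over its -y half, and the red reject pan over its +y half. Origin: centre of the underside
- pan (a point): centre of the inner floor of the red reject pan on the control unit (5 mm above the table); inside 150 mm (x) by 115 mm (y), wall top 35 mm above this point, walls 5 mm; axes as the control unit's
- dial (a joint): angle of the bench dial in rad, 0 to 2.7, growing clockwise seen from above. The red (standby) mark is at 0.30 and the green (run) mark at 1.20; at 0 the white pointer line stands 1.35 rad counter-clockwise from the control unit's x axis; small white ticks every 0.3 rad. It stays where it is left and turns lightly
- dial_grip (a point): point on the dial's axis, 75.5 mm above the table, 2 mm below the top of its grip bar; the bar is 54 mm long (along this point's x, which points to the pointer end), 14 mm wide and 24 mm high, on a flat disc 62 mm across whose top is 53.5 mm above the table. Turns with the dial
- meter_a: good meter (may be absent): compact water meter: upright blue body 52 mm in diameter and 38 high, above it a brass ring 56 mm in diameter and 20 high (z 38 to 58), topped by a blue lid 48 mm across (total height 62); two brass pipe stubs 22 mm thick run along its x axis, 90 mm from end to end, their centre line 20 mm up. Origin: centre of the underside; z up the meter. About 0.42 kg
- meter_b: good meter (may be absent): compact water meter: upright blue body 52 mm in diameter and 38 high, above it a brass ring 56 mm in diameter and 20 high (z 38 to 58), topped by a blue lid 48 mm across (total height 62); two brass pipe stubs 22 mm thick run along its x axis, 90 mm from end to end, their centre line 20 mm up. Origin: centre of the underside; z up the meter. About 0.42 kg
- meter_c: good meter (may be absent): compact water meter: upright blue body 52 mm in diameter and 38 high, above it a brass ring 56 mm in diameter and 20 high (z 38 to 58), topped by a blue lid 48 mm across (total height 62); two brass pipe stubs 22 mm thick run along its x axis, 90 mm from end to end, their centre line 20 mm up. Origin: centre of the underside; z up the meter. About 0.42 kg
- meter_d: good meter (may be absent): compact water meter: upright blue body 52 mm in diameter and 38 high, above it a brass ring 56 mm in diameter and 20 high (z 38 to 58), topped by a blue lid 48 mm across (total height 62); two brass pipe stubs 22 mm thick run along its x axis, 90 mm from end to end, their centre line 20 mm up. Origin: centre of the underside; z up the meter. About 0.42 kg
- meter_x: failed meter: compact water meter: upright blue body 52 mm in diameter and 38 high, above it a brass ring 56 mm in diameter and 20 high (z 38 to 58), topped by a red lid 48 mm across (total height 62); two brass pipe stubs 22 mm thick run along its x axis, 90 mm from end to end, their centre line 20 mm up. Origin: centre of the underside; z up the meter. About 0.42 kg
- plug: steel test plug in the catch tray: 42 mm in diameter and 30 high with a 26 mm neck, 46 mm in all. Origin: centre of the underside
- marker: green marker pen 125 mm long, lying; a bystander. Origin at its underside
- wrench: steel wrench 190 mm long, lying; a bystander. Origin at its underside
- oil: yellow oil bottle 56 mm in diameter, 150 high; a bystander. Origin at its underside
- mug: white mug 76 mm in diameter, 85 high; a bystander. Origin at its underside
- coupling: brass coupling ring 50 mm in diameter, 32 high; a bystander. Origin at its underside
- gasket: flat black rubber gasket 64 mm in diameter, 12 high; a bystander. Origin at its underside

How it is judged:
By the outcome, as a careful person would: the job done as asked, in the order asked, and still so for the second after the job is handed in, with the robot touching nothing.
Of meter_a, meter_b, meter_c, meter_d only 3 to 4 are there at a start; the rules pass over those that are not, and their reading is None.
At some moment in a run one of meter_a, meter_b, meter_c, meter_d, meter_x may be knocked a few centimetres aside while the robot is not near it.
It also fails if it takes over 208 s, if anything falls off the work surface, if the arm or the gripper's body presses on something with over 40 N, if the wrist force passes 120 N, or if a joint passes its speed limit or range.

### The arm

A 6-joint arm with a two-finger parallel gripper is mounted at the origin on the work surface. World frame = base frame: x ahead of the robot, y to its left, z up, the work surface at z = 0. Lengths are in m, angles in degrees, forces in N, time in s.
With the tool pointing down it reaches from about 0.3 to 0.75 m from the base axis. Payload 8.5 kg.
Tool frame: the origin (TCP) lies midway between the tips of the shut fingers; the grasp point (between the pads) lies 19 mm behind it; z points along the fingers, y is the line along which they close (so a half turn about z gives the same grasp; the last joint's range is limited). The gripper opens to 85 mm and grips with 20 to 120 N. Pads are 22 mm wide; open, the fingers measure 114 mm over their backs; the gripper's body (76 mm by 85 mm) begins 54 mm behind the grasp point. The pads swing forward as they close: fully open they stand 13 mm farther back than shut.
Start: joints at [-81.492, 21.807, 74.336, -0, 83.858, -12.336], TCP at [0.196, -0.514, 0.231] pointing down, gripper open.
Joint ranges: [-178.18, 178.18], [-50.72, 133.34], [12.68, 142.11], [-81.47, 261.47], [9.98, 163.14], [-165.26, 165.26]. Speed limits (degrees/s): [136.94, 136.94, 180, 180, 180, 180].

### API

Orientations are given as a 3x3 rotation matrix whose columns are the frame's x, y, z axes.
In Python, from rig import env gives the robot as it stands. The module is installed in compiled form; this text tells all that it offers.
- The arm moves only by the tool jog_arm, never from a script. Its argument "targets" is a list of rows, each a list of 6 numbers: the shift along the tool's x, y, z in cm, then the turn, a rotation vector about the tool's x, y, z in degrees. A call has 1 to 8 rows; each row is the pose to reach, as a shift and turn from the pose commanded when the call began, along the tool's axes at that moment; what a row does not reach only later rows make up. A row lasts 1/12 s, in which the tool goes at most 41.7 mm and 7.16 degrees, less where a joint would pass 70% of its speed; a pose out of reach is approached as far as the arm can. A call with a gripper value outside its range is refused whole. "hand" is the opening, from 0 (shut) to 1 (fully open), set as the call begins (left out, the last holds). The fingers move at their own pace and stop on an object; "newtons" is the grip in N (left out, the last holds). Time passes only in rows, so rows that repeat a pose let the fingers close. It gives the time, the measured TCP pose, the force, the opening and the grip force at its end, in the units of the state.
- env.observe(): the state, without advancing time (a new reading comes with each control period).
- env.get_image(name): name is "scene" or "top"; returns a dict with "frame" (480x640x3 uint8, red, green, blue), "depth" (480x640 float32, m along the optical axis (not along the pixel's ray), 0 where there is no reading), "fovy" (degrees; the focal length in pixels is half the picture's height over the tangent of half this angle, whatever the lens; pixels are square), "cx", "cy" (the principal point, pixels), "cam_to_world" (4x4, takes a point from camera to world coordinates). Camera axes: x right, y down, z forward; pixel columns grow to the right and rows downward; lengths in m; the calibration is good to about 2 mm. A picture is of the moment at which its call begins.
- env.close_job(): hands the job in; it is judged then, once.
Trained networks look in the newest picture that a camera, given by its name, has taken for a name from the list of things; names that differ only in an ending like _2 or _b are one class to them, and where a whole thing is asked for, a point or a joint stands for the part that bears it (a point fixed in the world has none). Each returns a list of dicts, best first, with "score" (0 to 1); they miss things now and then, are a little off and sometimes report something else, mostly with a low value. They report only what shows in the picture. A call takes as long as a camera call.
- env.regions_of(camera, target): "pixels" (480x640 bool, what is visible of it) and "point" ([row, column] in pixels, amid what is visible of it).
The state is a dict: "time_s": time; "q": joint angles; "qvel": joint speeds; "joint_efforts": joint torques, N m; "position": TCP position; "tool_rot": TCP orientation; "ft_force": force on the tool from outside, world axes, zero at the start; "wrist_torque": the same for the moment, N m; "grip_width": finger opening in m; "gripper_force": force on a finger pad.
Only numpy, scipy, OpenCV 4.12 (cv2) and the standard library are available. Lean on these libraries where they do the work, as an engineer would, in place of code of your own. Each camera call takes 0.05 s, during which the arm holds its last target. There are 200 camera calls.

## Working session

There is one attempt and no reset: what is moved stays moved. The work goes in short steps, Python scripts to look and compute and a tool call to move; the robot and the scene stay as the last step left them, time stands still between calls to the robot, and variables do not carry over. Pictures are saved under pics/ and viewed, at most 14 in all, crops included, and the job is handed in when it is done.

Besides the shell and the picture viewer there is one more tool, called in YAML: its name, and indented under it one key for each argument. jog_arm: Moves the arm, as the interface text tells. Its arguments: {"type":"object","properties":{"targets":{"type":"array","items":{"type":"array","items":{"type":"number"}}},"hand":{"type":"number"},"newtons":{"type":"number"}},"required":["targets"]}

```bash
mkdir -p pics; cat > h.py <<'E'
from rig import env
import numpy as np, cv2
def snap(n):
    im=env.get_image(n); return im
def save(im,name): cv2.imwrite('pics/'+name,im['frame'][:,:,::-1])
def cloud(im):
    f=240/np.tan(np.radians(im['fovy'])/2); d=im['depth']
    v,u=np.mgrid[:480,:640]
    P=np.stack([(u-im['cx'])/f*d,(v-im['cy'])/f*d,d,np.ones_like(d)],-1)@im['cam_to_world'].T
    P=P[...,:3]; P[d==0]=np.nan
    return P
def proj(im,p):
    f=240/np.tan(np.radians(im['fovy'])/2)
    q=np.linalg.inv(im['cam_to_world'])@np.append(p,1); return q[0]/q[2]*f+im['cx'],q[1]/q[2]*f+im['cy']
E
python3 - <<'E'
from h import *
s=env.observe(); print(s['time_s'],s['position'],s['tool_rot'])
for n in('top','scene'):
    im=snap(n); save(im,n+'0.png'); P=cloud(im); print(n,im['fovy'],im['cam_to_world'].round(3).tolist())
    for t in('tray','tote','control','dial','meter_a','meter_x','plug','oil','mug','marker','wrench'):
        for r in env.regions_of(n,t):
            if r['score']>.3:
                m=r['pixels']; print(t,round(r['score'],2),np.round(r['point']),m.sum(),np.nanmedian(P[m],0).round(3),np.nanmin(P[m],0).round(3),np.nanmax(P[m],0).round(3))
E
```

```text
0.0 [ 0.19565389 -0.51369548  0.23072245] [[ 9.34549273e-01  3.55833653e-01 -2.60369089e-04]
 [ 3.55833648e-01 -9.34548210e-01  1.43443641e-03]
 [ 2.67093283e-04 -1.43319959e-03 -9.99998937e-01]]
top 48.21973205881242 [[0.006, -0.997, 0.076, 0.342], [-1.0, -0.006, 0.002, -0.006], [-0.002, -0.076, -0.997, 1.862], [0.0, 0.0, 0.0, 1.0]]
tray 0.69 [276. 357.] 315 [ 0.364 -0.125  0.007] [ 0.285 -0.185 -0.014] [ 0.448 -0.063  0.021]
tray 0.56 [170. 322.] 10146 [0.724 0.    0.036] [ 0.483 -0.189 -0.014] [0.906 0.198 0.153]
tote 0.77 [234. 430.] 5836 [ 0.505 -0.355  0.007] [ 0.357 -0.499 -0.013] [ 0.646 -0.201  0.085]
control 0.64 [236. 219.] 3567 [0.49  0.352 0.037] [ 0.401  0.216 -0.011] [0.585 0.482 0.092]
dial 0.78 [235. 241.] 264 [0.494 0.28  0.056] [0.465 0.253 0.039] [0.524 0.312 0.092]
dial 0.53 [259. 162.] 335 [0.424 0.538 0.101] [ 0.4    0.522 -0.003] [0.452 0.609 0.161]
meter_a 0.73 [219. 354.] 286 [ 0.552 -0.104  0.064] [ 0.514 -0.132 -0.005] [ 0.597 -0.077  0.078]
meter_a 0.72 [188. 322.] 276 [0.66  0.008 0.064] [ 0.618 -0.02   0.004] [0.704 0.031 0.081]
meter_a 0.55 [190. 355.]
[... 2749 characters left out ...]
 -0.093  0.053] [ 0.494 -0.162  0.003] [ 0.601 -0.074  0.076]
meter_x 0.61 [310. 280.] 817 [0.67  0.115 0.059] [0.607 0.045 0.004] [0.718 0.136 0.074]
meter_x 0.42 [385. 499.] 1315 [0.443 0.557 0.096] [ 0.345  0.517 -0.002] [0.457 0.582 0.157]
plug 0.73 [286. 316.] 275 [0.558 0.118 0.038] [0.531 0.071 0.004] [0.573 0.133 0.058]
oil 0.76 [385. 500.] 1283 [0.444 0.557 0.096] [ 0.322  0.521 -0.002] [0.457 0.582 0.157]
mug 0.78 [124. 221.] 602 [ 0.415 -0.537  0.068] [ 0.358 -0.588  0.012] [ 0.455 -0.498  0.092]
marker 0.84 [242. 343.] 341 [0.403 0.03  0.015] [ 0.347 -0.002 -0.004] [0.465 0.053 0.023]
wrench 0.75 [201. 315.] 408 [ 0.368 -0.125  0.009] [ 0.286 -0.189 -0.001] [ 0.451 -0.064  0.016]
```

```bash
python3 - <<'E'
import cv2
a=cv2.imread('pics/top0.png')[110:310,130:500]; b=cv2.imread('pics/scene0.png')[170:420,170:500]
cv2.imwrite('pics/a.png',cv2.resize(a,None,fx=2.15,fy=2.15,interpolation=cv2.INTER_CUBIC)); cv2.imwrite('pics/b.png',cv2.resize(b,None,fx=2.35,fy=2.35,interpolation=cv2.INTER_CUBIC))
E
```

```text
(no output)
```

View pics/a.png

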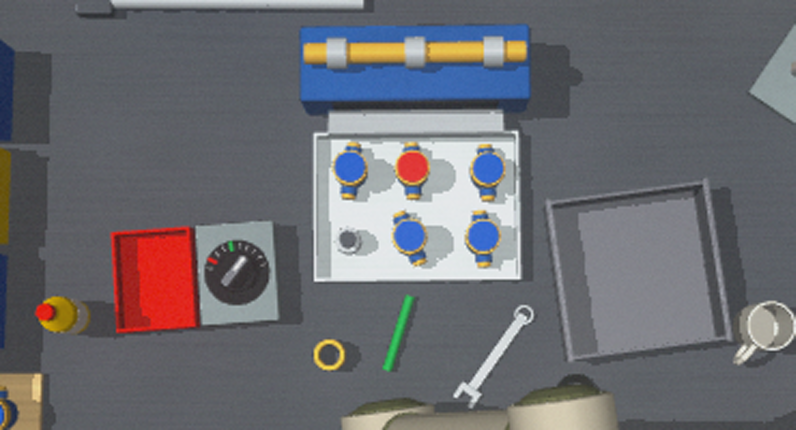

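View pics/b.png

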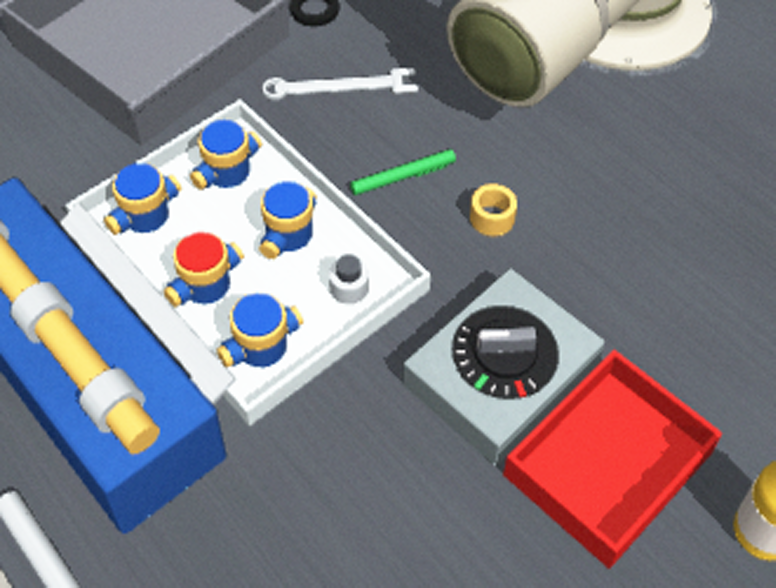

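The top view shows five upright meters in the tray: four blue, and one red at crop pixel (411,167). The control unit is on the +y side, with the dial pointer aimed up and to the right, past green. The tote is on the −y side, turned a few degrees. Next I'll measure precisely.

```bash
cat >> h.py <<'E'
def ray(im,u,v,z):
    f=240/np.tan(np.radians(im['fovy'])/2); T=im['cam_to_world']
    d=T[:3,:3]@np.array([(u-im['cx'])/f,(v-im['cy'])/f,1]); o=T[:3,3]
    return o+d*(z-o[2])/d[2]
def lids(im,P):
    hsv=cv2.cvtColor(im['frame'],cv2.COLOR_RGB2HSV); H,S,V=cv2.split(hsv); out=[]
    ok=(P[...,2]>.05)&(P[...,2]<.18)
    for c,m in(('blue',(abs(H.astype(int)-110)<15)&(S>130)&ok),('red',((H<8)|(H>172))&(S>130)&ok)):
        n,l,st,ce=cv2.connectedComponentsWithStats(m.astype(np.uint8),connectivity=4)
        for i in range(1,n):
            if 60<st[i,4]<900:
                z=np.nanmedian(P[l==i][:,2]); out.append((c,ray(im,*ce[i],.067 if z<.085 else z).round(4),round(float(z),3),st[i,4]))
    return out
def rect(P,m,z0,z1):
    Q=P[m]; Q=Q[(Q[:,2]>z0)&(Q[:,2]<z1)][:,:2].astype(np.float32)
    return cv2.minAreaRect(Q*1000)
def bar(P,c,z0=.068,z1=.09):
    m=(np.hypot(P[...,0]-c[0],P[...,1]-c[1])<.035)&(P[...,2]>z0)&(P[...,2]<z1)
    Q=P[m][:,:2]; mu=Q.mean(0); w,v=np.linalg.eigh(np.cov((Q-mu).T)); a=v[:,1]; a=a if a[0]>0 else -a
    r=cv2.minAreaRect((Q*1000).astype(np.float32))
    return m.sum(),mu.round(4),np.degrees(np.arctan2(a[1],a[0])).round(1),np.sqrt(w),r
E
python3 - <<'E'
from h import *
for n in('top','scene'):
    im=snap(n);P=cloud(im);print(n)
    for l in lids(im,P):print(l)
    for t,z0,z1 in(('tote',.06,.08),('control',.03,.05),('tray',.02,.035)):
        r=[q for q in env.regions_of(n,t) if q['pixels'].sum()>2000]
        if r: print(t,rect(P,r[0]['pixels'],z0,z1))
    print('bar',bar(P,(.494,.284)))
E
```

```text
top
('blue', array([0.789 , 0.7199, 0.067 ]), 0.071, np.int32(579))
('blue', array([0.6626, 0.1054, 0.067 ]), 0.067, np.int32(140))
('blue', array([ 0.6614, -0.1135,  0.067 ]), 0.067, np.int32(143))
('blue', array([0.5541, 0.0101, 0.067 ]), 0.068, np.int32(140))
('blue', array([ 0.5545, -0.1055,  0.067 ]), 0.067, np.int32(144))
('blue', array([0.4477, 0.7194, 0.067 ]), 0.072, np.int32(536))
('blue', array([0.269 , 0.8105, 0.067 ]), 0.074, np.int32(154))
('blue', array([0.269 , 0.7358, 0.067 ]), 0.074, np.int32(154))
('blue', array([0.2693, 0.6601, 0.067 ]), 0.074, np.int32(154))
('blue', array([0.1789, 0.8106, 0.067 ]), 0.074, np.int32(152))
('blue', array([0.1786, 0.7356, 0.067 ]), 0.074, np.int32(155))
('blue', array([0.1789, 0.6599, 0.067 ]), 0.074, np.int32(155))
('red', array([0.6628, 0.0062, 0.067 ]), 0.067, np.int32(154))
('red', array([-0.0071, -0.6389,  0.067 ]), 0.062, np.int32(63))
tote ((502.5113525390625, -346.944580078125), (251.2581787109375, 260.4608459472656), 7.947705268859863)
control ((489.8271179199219, 349.628173828125), (161.0637969970703, 260.1611633300781), 4
[... 1264 characters left out ...]
0.1693, -0.6568,  0.067 ]), 0.065, np.int32(814))
('red', array([0.6642, 0.008 , 0.067 ]), 0.069, np.int32(259))
('red', array([0.4314, 0.5547, 0.1514]), 0.151, np.int32(187))
tote ((502.84136962890625, -345.9796142578125), (259.0942077636719, 267.9981994628906), 7.839966773986816)
control ((491.79644775390625, 351.93975830078125), (162.50796508789062, 259.7031555175781), 4.4611992835998535)
tray ((684.079345703125, 9.193099975585938), (397.22845458984375, 349.36077880859375), 1.0722202062606812)
bar (np.int64(191), array([0.4987, 0.2863]), np.float64(-36.6), array([0.00443378, 0.01576175]), ((498.2196044921875, 285.6947326660156), (16.710052490234375, 55.29217529296875), 54.33631896972656))
```

```bash
python3 - <<'E'
import cv2
a=cv2.imread('pics/scene0.png')[285:350,345:430]
cv2.imwrite('pics/c.png',cv2.resize(a,None,fx=7,fy=7,interpolation=cv2.INTER_CUBIC))
E
```

```text
(no output)
```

View pics/c.png

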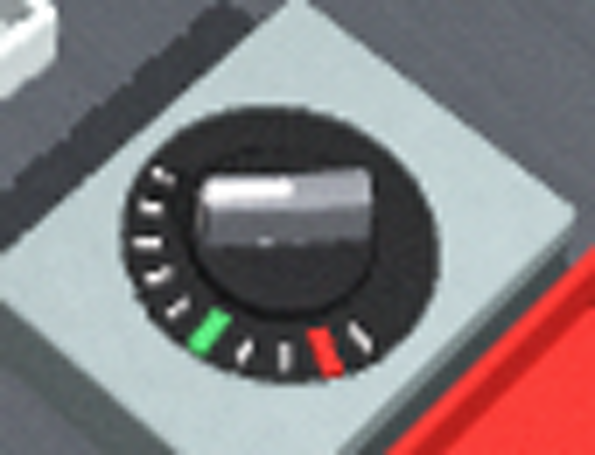

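jog_arm:
  targets:
    - [18.8, -21.3, 0, 0, 0, 0]
    - [18.8, -21.3, 0, 0, 0, 0]
    - [18.8, -21.3, 0, 0, 0, 0]
    - [18.8, -21.3, 0, 0, 0, 0]
    - [18.8, -21.3, 0, 0, 0, 0]
    - [18.8, -21.3, 0, 0, 0, 0]
    - [18.8, -21.3, 0, 0, 0, 0]
    - [18.8, -21.3, 0, 0, 0, 0]
  hand: 1

```text
time_s: 2.27
position: [0.2964, -0.2432, 0.2316]
tool_rot: [[0.933, 0.36, 0.001], [0.36, -0.933, 0.001], [0.001, -0.001, -1.0]]
ft_force: [0.4, -0.7, 0.4]
grip_width: 0.0855
gripper_force: 0.0
```

jog_arm:
  targets:
    - [18.8, -21.3, 0, 0, 0, 0]
    - [18.8, -21.3, 0, 0, 0, 0]
    - [18.8, -21.3, 0, 0, 0, 0]
    - [18.8, -21.3, 0, 0, 0, 0]
    - [18.8, -21.3, 0, 0, 0, 0]
    - [18.8, -21.3, 0, 0, 0, 0]
    - [18.8, -21.3, 0, 0, 0, 0]
    - [18.8, -21.3, 0, 0, 0, 0]

```text
time_s: 2.93
position: [0.3966, 0.0222, 0.2315]
tool_rot: [[0.932, 0.362, 0.001], [0.362, -0.932, 0.001], [0.001, -0.001, -1.0]]
ft_force: [-0.5, -0.6, -0.4]
grip_width: 0.0856
gripper_force: 0.0
```

jog_arm:
  targets:
    - [18.8, -21.3, 0, 0, 0, 0]
    - [18.8, -21.3, 0, 0, 0, 0]
    - [18.8, -21.3, 0, 0, 0, 0]
    - [18.8, -21.3, 0, 0, 0, 0]
    - [18.8, -21.3, 0, 0, 0, 0]
    - [18.8, -21.3, 0, 0, 0, 0]
    - [18.8, -21.3, 0, 0, 0, 0]
    - [18.8, -21.3, 0, 0, 0, 0]

```text
time_s: 3.6
position: [0.4969, 0.2877, 0.2303]
tool_rot: [[0.933, 0.359, 0.0], [0.359, -0.933, 0.001], [0.0, -0.001, -1.0]]
ft_force: [-0.8, -0.9, -1.0]
grip_width: 0.0858
gripper_force: 0.0
```

jog_arm:
  targets:
    - [0, 0, 8, 0, 0, -45]
    - [0, 0, 8, 0, 0, -45]
    - [0, 0, 8, 0, 0, -45]
    - [0, 0, 8, 0, 0, -45]
    - [0, 0, 8, 0, 0, -45]
    - [0, 0, 8, 0, 0, -45]
    - [0, 0, 8, 0, 0, -45]

```text
time_s: 4.18
position: [0.496, 0.2828, 0.1512]
tool_rot: [[0.404, 0.915, -0.0], [0.915, -0.404, -0.0], [-0.0, 0.0, -1.0]]
ft_force: [0.2, -0.4, 0.1]
grip_width: 0.0853
gripper_force: 0.0
```

jog_arm:
  targets:
    - [0, 0, 0, 0, 0, -45]
    - [0, 0, 0, 0, 0, -45]
    - [0, 0, 0, 0, 0, -45]
    - [0, 0, 0, 0, 0, -45]
    - [0, 0, 0, 0, 0, -45]
    - [0, 0, 0, 0, 0, -45]
    - [0, 0, 0, 0, 0, -45]

```text
time_s: 4.77
position: [0.496, 0.2828, 0.1513]
tool_rot: [[-0.361, 0.933, 0.0], [0.933, 0.361, -0.0], [-0.0, -0.0, -1.0]]
ft_force: [0.0, 0.2, 0.1]
grip_width: 0.0857
gripper_force: 0.0
```

jog_arm:
  targets:
    - [0, 0, 0, 0, 0, -32]
    - [0, 0, 0, 0, 0, -32]
    - [0, 0, 0, 0, 0, -32]
    - [0, 0, 0, 0, 0, -32]
    - [0, 0, 0, 0, 0, -32]
    - [0, 0, 0, 0, 0, -32]

```text
time_s: 5.27
position: [0.496, 0.2829, 0.1513]
tool_rot: [[-0.798, 0.603, 0.0], [0.603, 0.798, -0.0], [-0.0, -0.0, -1.0]]
ft_force: [1.2, -0.9, -0.1]
grip_width: 0.0855
gripper_force: 0.0
```

```bash
cat >> h.py <<'E'
def to(x,y,z,yaw):
    from scipy.spatial.transform import Rotation as Ro
    s=env.observe(); R=np.array(s['tool_rot']); p=np.array(s['position'])
    c,n=np.cos(np.radians(yaw)),np.sin(np.radians(yaw)); G=np.array([[c,n,0],[n,-c,0],[0,0,-1.]])
    print('now',round(s['time_s'],2),p.round(4),'yaw',np.degrees(np.arctan2(R[1,0],R[0,0])).round(1),'q6',round(s['q'][5],1),'w',round(s['grip_width'],4))
    print('shift cm',(R.T@(np.array([x,y,z])-p)*100).round(2),'turn',np.degrees(Ro.from_matrix(R.T@G).as_rotvec()).round(1))
E
python3 -c "
from h import *
to(.496,.284,.0575,143)"
```

```text
now 5.27 [0.496  0.2829 0.1513] yaw 142.9 q6 -35.1 w 0.0855
shift cm [0.07 0.09 9.38] turn [-0.   0.  -0.1]
```

jog_arm:
  targets:
    - [0.1, 0.1, 5, 0, 0, 0]
    - [0.1, 0.1, 5, 0, 0, 0]
    - [0.1, 0.1, 9.3, 0, 0, 0]
    - [0.1, 0.1, 9.3, 0, 0, 0]
    - [0.1, 0.1, 9.3, 0, 0, 0]
    - [0.1, 0.1, 9.3, 0, 0, 0]

```text
time_s: 5.77
position: [0.496, 0.2853, 0.0599]
tool_rot: [[-0.797, 0.605, 0.001], [0.605, 0.797, 0.0], [-0.001, 0.001, -1.0]]
ft_force: [0.0, -0.1, 0.5]
grip_width: 0.0851
gripper_force: 0.0
```

jog_arm:
  targets:
    - [0, 0, 0, 0, 0, 0]
    - [0, 0, 0, 0, 0, 0]
    - [0, 0, 0, 0, 0, 0]
    - [0, 0, 0, 0, 0, 0]
    - [0, 0, 0, 0, 0, 0]
    - [0, 0, 0, 0, 0, 0]
    - [0, 0, 0, 0, 0, 0]
    - [0, 0, 0, 0, 0, 0]
  hand: 0
  newtons: 30

```text
time_s: 6.43
position: [0.4953, 0.2853, 0.0587]
tool_rot: [[-0.797, 0.604, 0.0], [0.604, 0.797, 0.0], [-0.0, 0.0, -1.0]]
ft_force: [-0.2, 0.4, 4.0]
grip_width: 0.013
gripper_force: 34.4
```

jog_arm:
  targets:
    - [0, 0, 0, 0, 0, -5]
    - [0, 0, 0, 0, 0, -10]
    - [0, 0, 0, 0, 0, -15]
    - [0, 0, 0, 0, 0, -20]
    - [0, 0, 0, 0, 0, -20]
    - [0, 0, 0, 0, 0, -20]

```text
time_s: 6.93
position: [0.4951, 0.2849, 0.0587]
tool_rot: [[-0.956, 0.294, -0.0], [0.294, 0.956, -0.001], [0.0, -0.001, -1.0]]
ft_force: [-1.8, -3.1, 6.0]
grip_width: 0.0131
gripper_force: 34.7
```

```bash
python3 -c "
from h import *
to(.496,.284,.0575,-115.4)
im=snap('scene');print(bar(cloud(im),(.497,.285),.06,.079)); save(im,'d.png')
cv2.imwrite('pics/d.png',cv2.resize(cv2.imread('pics/d.png')[240:390,290:480],None,fx=4,fy=4))"
```

```text
now 6.93 [0.4951 0.2849 0.0587] yaw 162.9 q6 -54.8 w 0.0131
shift cm [-0.12 -0.06  0.12] turn [ -0.   -0.  -81.7]
(np.int64(78), array([0.514 , 0.2843]), np.float64(-51.4), array([0.00640102, 0.00944964]), ((506.2977600097656, 284.0704040527344), (28.20829963684082, 37.19288635253906), 35.13496017456055))
```

View pics/d.png

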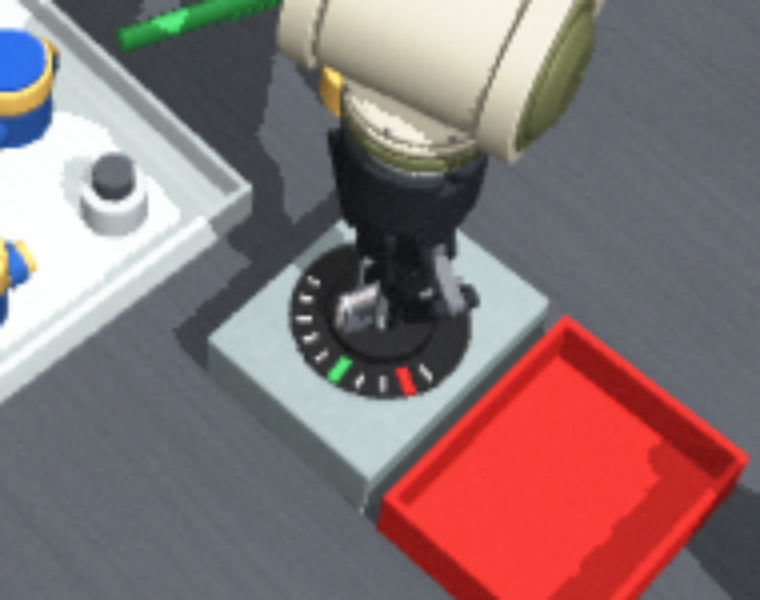

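The picture shows the fingers on the bar and its end rotating toward the green mark, so the grip is turning the dial. I'll carry on to red.

jog_arm:
  targets:
    - [0, 0, 0, 0, 0, -5]
    - [0, 0, 0, 0, 0, -10]
    - [0, 0, 0, 0, 0, -15]
    - [0, 0, 0, 0, 0, -20]
    - [0, 0, 0, 0, 0, -25]
    - [0, 0, 0, 0, 0, -30]
    - [0, 0, 0, 0, 0, -35]
    - [0, 0, 0, 0, 0, -40]

```text
time_s: 7.65
position: [0.4951, 0.2839, 0.0586]
tool_rot: [[-0.92, -0.392, -0.001], [-0.392, 0.92, -0.003], [0.002, -0.002, -1.0]]
ft_force: [-1.8, -9.4, 6.8]
grip_width: 0.0132
gripper_force: 34.8
```

jog_arm:
  targets:
    - [0, 0, 0, 0, 0, -5]
    - [0, 0, 0, 0, 0, -10]
    - [0, 0, 0, 0, 0, -15]
    - [0, 0, 0, 0, 0, -20]
    - [0, 0, 0, 0, 0, -25]
    - [0, 0, 0, 0, 0, -30]
    - [0, 0, 0, 0, 0, -35]
    - [0, 0, 0, 0, 0, -40]

```text
time_s: 8.32
position: [0.4958, 0.2831, 0.0587]
tool_rot: [[-0.453, -0.892, 0.001], [-0.892, 0.453, -0.004], [0.003, -0.002, -1.0]]
ft_force: [1.2, -12.5, 6.1]
grip_width: 0.0132
gripper_force: 34.6
```

jog_arm:
  targets:
    - [0, 0, 0, 0, 0, -1.7]
    - [0, 0, 0, 0, 0, -1.7]
    - [0, 0, 0, 0, 0, -1.7]
    - [0, 0, 0, 0, 0, -1.7]

```text
time_s: 8.65
position: [0.4959, 0.2831, 0.0587]
tool_rot: [[-0.43, -0.903, 0.001], [-0.903, 0.43, -0.004], [0.003, -0.002, -1.0]]
ft_force: [1.7, -12.7, 5.5]
grip_width: 0.0132
gripper_force: 34.7
```

jog_arm:
  targets:
    - [0, 0, 0, 0, 0, 0]
    - [0, 0, 0, 0, 0, 0]
    - [0, 0, 0, 0, 0, 0]
    - [0, 0, 0, 0, 0, 0]
    - [0, 0, 0, 0, 0, 0]
    - [0, 0, 0, 0, 0, 0]
  hand: 1

```text
time_s: 9.15
position: [0.4952, 0.2854, 0.0583]
tool_rot: [[-0.43, -0.903, -0.0], [-0.903, 0.43, 0.0], [-0.0, 0.0, -1.0]]
ft_force: [0.2, -0.9, 0.4]
grip_width: 0.0838
gripper_force: 0.0
```

jog_arm:
  targets:
    - [0, 0, -3, 0, 0, 0]
    - [0, 0, -6, 0, 0, 0]
    - [0, 0, -10, 0, 0, 0]
    - [0, 0, -14, 0, 0, 0]
    - [0, 0, -14, 0, 0, 0]

```text
time_s: 9.57
position: [0.4976, 0.2863, 0.2062]
tool_rot: [[-0.429, -0.903, 0.013], [-0.903, 0.429, 0.004], [-0.009, -0.01, -1.0]]
ft_force: [-0.5, -0.0, 0.6]
grip_width: 0.0855
gripper_force: 0.0
```

jog_arm:
  targets:
    - [0, 0, 0, 0, 0, 40]
    - [0, 0, 0, 0, 0, 40]
    - [0, 0, 0, 0, 0, 40]
    - [0, 0, 0, 0, 0, 40]
    - [0, 0, 0, 0, 0, 40]
    - [0, 0, 0, 0, 0, 40]
    - [0, 0, 0, 0, 0, 40]

```text
time_s: 10.15
position: [0.4952, 0.2853, 0.1981]
tool_rot: [[-0.911, -0.413, -0.0], [-0.413, 0.911, -0.0], [0.0, 0.0, -1.0]]
ft_force: [-1.0, 1.0, 0.6]
grip_width: 0.0852
gripper_force: 0.0
```

```bash
python3 -c "
from h import *
to(.6632,.1062,.17,180)
im=snap('scene');P=cloud(im);print(bar(P,(.497,.285))); save(im,'e.png')
for l in lids(im,P):
  if l[1][0]>.48: print(l)
cv2.imwrite('pics/e.png',cv2.resize(cv2.imread('pics/e.png')[280:355,340:435],None,fx=7,fy=7,interpolation=cv2.INTER_CUBIC))"
```

```text
now 10.15 [0.4952 0.2853 0.1981] yaw -155.6 q6 -96.3 w 0.0852
shift cm [ -7.9  -23.26   2.81] turn [ 0.  -0.  24.4]
(np.int64(172), array([0.4993, 0.2865]), np.float64(65.0), array([0.00444225, 0.01642417]), ((497.619140625, 285.7904357910156), (56.04377365112305, 15.104640007019043), 65.55017852783203))
('blue', array([ 0.555 , -0.1042,  0.067 ]), 0.069, np.int32(198))
('blue', array([ 0.6622, -0.1115,  0.067 ]), 0.069, np.int32(222))
('blue', array([0.555 , 0.0122, 0.067 ]), 0.069, np.int32(221))
('blue', array([0.6634, 0.1068, 0.067 ]), 0.069, np.int32(286))
('red', array([0.6641, 0.0081, 0.067 ]), 0.069, np.int32(259))
```

View pics/e.png

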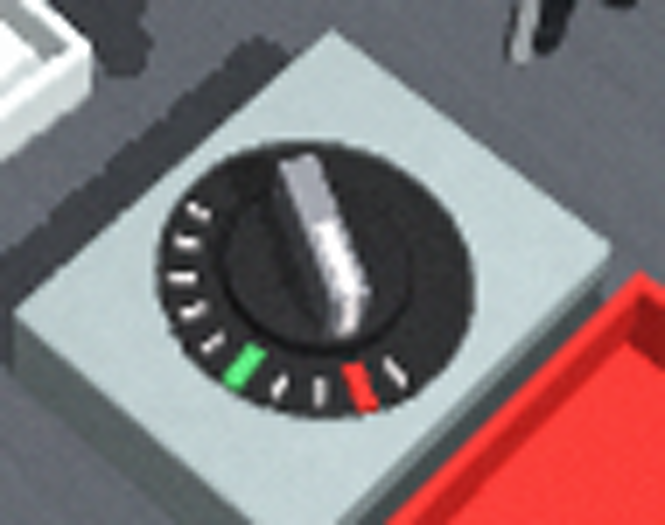

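Dial bar sits at azimuth 65°, and the white end points at the red mark, so the bench is on standby. Going to the first blue meter.

jog_arm:
  targets:
    - [-7.9, -23.3, 2.8, 0, 0, 24.4]
    - [-7.9, -23.3, 2.8, 0, 0, 24.4]
    - [-7.9, -23.3, 2.8, 0, 0, 24.4]
    - [-7.9, -23.3, 2.8, 0, 0, 24.4]
    - [-7.9, -23.3, 2.8, 0, 0, 24.4]
    - [-7.9, -23.3, 2.8, 0, 0, 24.4]
    - [-7.9, -23.3, 2.8, 0, 0, 24.4]
    - [-7.9, -23.3, 2.8, 0, 0, 24.4]

```text
time_s: 10.87
position: [0.6646, 0.1043, 0.169]
tool_rot: [[-1.0, -0.002, -0.001], [-0.002, 1.0, 0.0], [0.001, 0.0, -1.0]]
ft_force: [-0.1, 0.5, -0.0]
grip_width: 0.0854
gripper_force: 0.0
```

```bash
python3 -c "
from h import *
to(.6630,.1062,.031,180)
im=snap('scene');P=cloud(im)
for l in lids(im,P):
  if l[1][0]>.48: print(l)
r=env.regions_of('scene','meter_a')
for q in r[:6]: print(q['score'],q['point'])"
```

```text
now 10.87 [0.6646 0.1043 0.169 ] yaw -179.9 q6 -91.3 w 0.0854
shift cm [ 0.14  0.19 13.8 ] turn [ 0.  -0.1  0.1]
('blue', array([ 0.6623, -0.1114,  0.067 ]), 0.069, np.int32(222))
('blue', array([0.5496, 0.0113, 0.067 ]), 0.07, np.int32(158))
('blue', array([0.6634, 0.1068, 0.067 ]), 0.069, np.int32(282))
('red', array([0.6643, 0.0081, 0.067 ]), 0.069, np.int32(257))
0.83 [286.6, 256.2]
0.73 [312.2, 281.1]
0.69 [253.7, 227.6]
0.58 [254.7, 298.7]
```

jog_arm:
  targets:
    - [0, 0, 4, 0, 0, 0]
    - [0, 0, 8, 0, 0, 0]
    - [0, 0, 11, 0, 0, 0]
    - [0, 0, 13, 0, 0, 0]
    - [0, 0, 13.9, 0, 0, 0]
    - [0, 0, 13.9, 0, 0, 0]

```text
time_s: 11.47
position: [0.6626, 0.1073, 0.0299]
tool_rot: [[-1.0, -0.005, -0.003], [-0.005, 1.0, 0.0], [0.003, 0.0, -1.0]]
ft_force: [1.0, -0.4, 0.5]
grip_width: 0.0856
gripper_force: 0.0
```

jog_arm:
  targets:
    - [0, 0, 0, 0, 0, 0]
    - [0, 0, 0, 0, 0, 0]
    - [0, 0, 0, 0, 0, 0]
    - [0, 0, 0, 0, 0, 0]
    - [0, 0, 0, 0, 0, 0]
    - [0, 0, 0, 0, 0, 0]
  hand: 0
  newtons: 50

```text
time_s: 11.97
position: [0.6648, 0.1066, 0.0337]
tool_rot: [[-1.0, -0.003, 0.004], [-0.003, 1.0, 0.0], [-0.004, 0.0, -1.0]]
ft_force: [-1.3, 1.9, 7.3]
grip_width: 0.0547
gripper_force: 52.5
```

jog_arm:
  targets:
    - [0, 0, -2, 0, 0, 0]
    - [0, 0, -4, 0, 0, 0]
    - [0, 0, -7, 0, 0, 0]
    - [0, 0, -10, 0, 0, 0]
    - [0, 0, -13, 0, 0, 0]
    - [0, 0, -13, 0, 0, 0]

```text
time_s: 12.47
position: [0.666, 0.1062, 0.1686]
tool_rot: [[-1.0, -0.003, 0.012], [-0.003, 1.0, -0.0], [-0.012, -0.0, -1.0]]
ft_force: [1.5, -0.2, -3.1]
grip_width: 0.0546
gripper_force: 55.3
```

```bash
python3 -c "
from h import *
to(.5659,-.3943,.16,180); print(env.observe()['gripper_force'])
im=snap('scene'); save(im,'f.png')
cv2.imwrite('pics/f.png',cv2.resize(cv2.imread('pics/f.png')[180:360,180:400],None,fx=3.2,fy=3.2))"
```

```text
now 12.47 [0.666  0.1062 0.1686] yaw -179.8 q6 -91.1 w 0.0546
shift cm [ 10.16 -50.02   0.76] turn [-0.   0.7  0.2]
55.29868304729462
```

View pics/f.png

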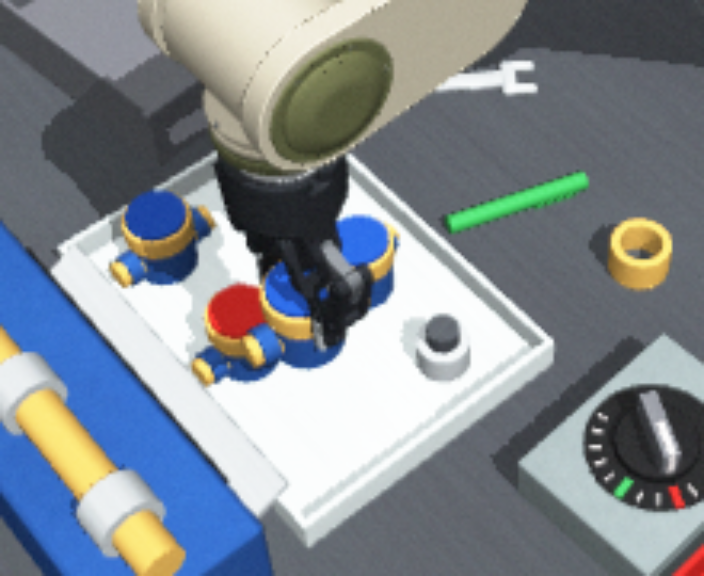

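The picture shows the meter held upright above the tray, with the others undisturbed. Carrying it to the tote.

jog_arm:
  targets:
    - [0.7, -3.5, 0, 0, 0, 0]
    - [1.4, -7, 0, 0, 0, 0]
    - [2.1, -10.5, 0, 0, 0, 0]
    - [2.8, -14, 0, 0, 0, 0]
    - [3.5, -17.5, 0, 0, 0, 0]
    - [4.2, -21, 0, 0, 0, 0]
    - [4.9, -24.5, 0, 0, 0, 0]
    - [5.1, -25, 0, 0, 0, 0]

```text
time_s: 13.18
position: [0.6117, -0.1493, 0.1593]
tool_rot: [[-1.0, 0.002, -0.003], [0.002, 1.0, -0.001], [0.003, -0.001, -1.0]]
ft_force: [-0.0, 0.3, -4.3]
grip_width: 0.0548
gripper_force: 55.4
```

jog_arm:
  targets:
    - [0.7, -3.5, 0, 0, 0, 0]
    - [1.4, -7, 0, 0, 0, 0]
    - [2.1, -10.5, 0, 0, 0, 0]
    - [2.8, -14, 0, 0, 0, 0]
    - [3.5, -17.5, 0, 0, 0, 0]
    - [4.2, -21, 0, 0, 0, 0]
    - [4.8, -24, 0, 0, 0, 0]
    - [5, -25, 0, 0, 0, 0]

```text
time_s: 13.85
position: [0.562, -0.398, 0.1588]
tool_rot: [[-1.0, 0.001, -0.003], [0.001, 1.0, 0.001], [0.003, 0.001, -1.0]]
ft_force: [-0.5, 0.0, -5.1]
grip_width: 0.0543
gripper_force: 55.8
```

jog_arm:
  targets:
    - [0, 0, 0, 0, 0, 0]
    - [0, 0, 0, 0, 0, 0]
    - [0, 0, 0, 0, 0, 0]
    - [0, 0, 0, 0, 0, 0]

```text
time_s: 14.18
position: [0.5646, -0.3925, 0.1611]
tool_rot: [[-1.0, -0.004, -0.0], [-0.004, 1.0, 0.001], [0.0, 0.001, -1.0]]
ft_force: [-0.7, -0.1, -4.6]
grip_width: 0.0545
gripper_force: 55.8
```

```bash
python3 -c "
from h import *
to(.5659,-.3943,.033,180)"
```

```text
now 14.18 [ 0.5646 -0.3925  0.1611] yaw -179.8 q6 -134.9 w 0.0545
shift cm [-0.14 -0.2  12.81] turn [ 0.  -0.   0.2]
```

jog_arm:
  targets:
    - [0, 0, 4, 0, 0, 0]
    - [0, 0, 8, 0, 0, 0]
    - [0, 0, 11, 0, 0, 0]
    - [0, 0, 12, 0, 0, 0]
    - [0, 0, 12.6, 0, 0, 0]
    - [0, 0, 12.9, 0, 0, 0]
    - [0, 0, 12.9, 0, 0, 0]
    - [0, 0, 12.9, 0, 0, 0]

```text
time_s: 14.85
position: [0.5652, -0.3947, 0.0345]
tool_rot: [[-1.0, -0.003, 0.003], [-0.003, 1.0, -0.003], [-0.003, -0.003, -1.0]]
ft_force: [0.3, -0.9, -4.9]
grip_width: 0.0545
gripper_force: 55.8
```

jog_arm:
  targets:
    - [0, 0, 0, 0, 0, 0]
    - [0, 0, 0, 0, 0, 0]
    - [0, 0, 0, 0, 0, 0]
    - [0, 0, 0, 0, 0, 0]
    - [0, 0, -2, 0, 0, 0]
    - [0, 0, -6, 0, 0, 0]
    - [0, 0, -10, 0, 0, 0]
    - [0, 0, -14, 0, 0, 0]
  hand: 0.8

```text
time_s: 15.52
position: [0.5639, -0.394, 0.1743]
tool_rot: [[-1.0, -0.002, 0.0], [-0.002, 1.0, -0.0], [-0.0, -0.0, -1.0]]
ft_force: [0.8, -0.9, 0.7]
grip_width: 0.0685
gripper_force: 0.0
```

jog_arm:
  targets:
    - [-1.3, 3.9, 0, 0, 0, 0]
    - [-2.6, 7.8, 0, 0, 0, 0]
    - [-4, 11.7, 0, 0, 0, 0]
    - [-5.4, 15.6, 0, 0, 0, 0]
    - [-6.7, 19.5, 0, 0, 0, 0]
    - [-8, 23.4, 0, 0, 0, 0]
    - [-9.6, 28, 0, 0, 0, 0]
    - [-9.6, 28, 0, 0, 0, 0]
  hand: 1

```text
time_s: 16.18
position: [0.6608, -0.1077, 0.1728]
tool_rot: [[-1.0, -0.008, 0.001], [-0.008, 1.0, 0.001], [-0.001, 0.001, -1.0]]
ft_force: [1.8, 0.1, -0.2]
grip_width: 0.0853
gripper_force: 0.0
```

jog_arm:
  targets:
    - [0, 0, 0, 0, 0, 0]
    - [0, 0, 0, 0, 0, 0]
    - [0, 0, 0, 0, 0, 0]

```text
time_s: 16.43
position: [0.6591, -0.1155, 0.1724]
tool_rot: [[-1.0, -0.001, 0.0], [-0.001, 1.0, -0.0], [-0.0, -0.0, -1.0]]
ft_force: [0.2, 0.3, 1.0]
grip_width: 0.0854
gripper_force: 0.0
```

```bash
python3 -c "
from h import *
to(.6620,-.1120,.031,180)
for n in('scene','top'):
 im=snap(n);P=cloud(im)
 for l in lids(im,P):
  if .4<l[1][0]<.72 and abs(l[1][1])<.5: print(l)"
```

```text
now 16.43 [ 0.6591 -0.1155  0.1724] yaw -179.9 q6 -110.1 w 0.0854
shift cm [-0.29  0.35 14.14] turn [-0.   0.   0.1]
('blue', array([ 0.5549, -0.1041,  0.067 ]), 0.07, np.int32(200))
('blue', array([ 0.6623, -0.1114,  0.067 ]), 0.069, np.int32(223))
('blue', array([0.5551, 0.0122, 0.067 ]), 0.069, np.int32(221))
('red', array([0.6642, 0.0081, 0.067 ]), 0.069, np.int32(259))
('blue', array([ 0.6592, -0.112 ,  0.067 ]), 0.068, np.int32(76))
('blue', array([ 0.5626, -0.3963,  0.067 ]), 0.067, np.int32(142))
('blue', array([0.5551, 0.0123, 0.067 ]), 0.068, np.int32(125))
('red', array([0.6627, 0.006 , 0.067 ]), 0.068, np.int32(153))
```

jog_arm:
  targets:
    - [-0.2, 0.3, 4, 0, 0, 0]
    - [-0.2, 0.3, 8, 0, 0, 0]
    - [-0.2, 0.3, 11, 0, 0, 0]
    - [-0.2, 0.3, 13, 0, 0, 0]
    - [-0.2, 0.3, 14, 0, 0, 0]
    - [-0.2, 0.3, 14, 0, 0, 0]

```text
time_s: 17.03
position: [0.6603, -0.1117, 0.0302]
tool_rot: [[-1.0, -0.001, -0.004], [-0.001, 1.0, 0.001], [0.004, 0.001, -1.0]]
ft_force: [0.8, -0.5, -0.6]
grip_width: 0.0854
gripper_force: 0.0
```

jog_arm:
  targets:
    - [0, 0, 0, 0, 0, 0]
    - [0, 0, 0, 0, 0, 0]
    - [0, 0, 0, 0, 0, 0]
    - [0, 0, 0, 0, 0, 0]
    - [0, 0, 0, 0, 0, 0]
    - [0, 0, 0, 0, 0, 0]
  hand: 0

```text
time_s: 17.53
position: [0.6623, -0.1113, 0.0346]
tool_rot: [[-1.0, -0.002, 0.004], [-0.002, 1.0, -0.001], [-0.004, -0.001, -1.0]]
ft_force: [-1.3, 0.1, 6.2]
grip_width: 0.0549
gripper_force: 53.0
```

jog_arm:
  targets:
    - [0, 0, -2, 0, 0, 0]
    - [0, 0, -4, 0, 0, 0]
    - [0, 0, -7, 0, 0, 0]
    - [0, 0, -10, 0, 0, 0]
    - [0, 0, -13, 0, 0, 0]
    - [0, 0, -13, 0, 0, 0]

```text
time_s: 18.03
position: [0.6634, -0.1114, 0.1694]
tool_rot: [[-1.0, -0.003, 0.011], [-0.003, 1.0, -0.004], [-0.011, -0.004, -1.0]]
ft_force: [1.7, -1.1, -3.2]
grip_width: 0.0542
gripper_force: 55.4
```

jog_arm:
  targets:
    - [1.9, -3, 0, 0, 0, 0]
    - [3.8, -6, 0, 0, 0, 0]
    - [5.7, -9, 0, 0, 0, 0]
    - [7.6, -12, 0, 0, 0, 0]
    - [9.5, -15, 0, 0, 0, 0]
    - [11.1, -17.1, 0, 0, 0, 0]
    - [11.1, -17.1, 0, 0, 0, 0]
    - [11.1, -17.1, 0, 0, 0, 0]

```text
time_s: 18.7
position: [0.5496, -0.283, 0.1612]
tool_rot: [[-1.0, 0.0, -0.001], [0.0, 1.0, 0.001], [0.001, 0.001, -1.0]]
ft_force: [0.6, -0.1, -4.8]
grip_width: 0.0542
gripper_force: 55.3
```

```bash
python3 -c "
from h import *
to(.5505,-.2833,.033,180)"
```

```text
now 18.7 [ 0.5496 -0.283   0.1612] yaw 180.0 q6 -128.2 w 0.0542
shift cm [-0.1  -0.05 12.82] turn [ 0.1 -0.1 -0. ]
```

jog_arm:
  targets:
    - [0, 0, 4, 0, 0, 0]
    - [0, 0, 8, 0, 0, 0]
    - [0, 0, 11, 0, 0, 0]
    - [0, 0, 12, 0, 0, 0]
    - [0, 0, 12.6, 0, 0, 0]
    - [0, 0, 12.9, 0, 0, 0]
    - [0, 0, 12.9, 0, 0, 0]
    - [0, 0, 12.9, 0, 0, 0]

```text
time_s: 19.37
position: [0.552, -0.2823, 0.0352]
tool_rot: [[-1.0, -0.003, 0.003], [-0.003, 1.0, -0.002], [-0.003, -0.002, -1.0]]
ft_force: [0.3, 0.5, -4.7]
grip_width: 0.0547
gripper_force: 55.3
```

jog_arm:
  targets:
    - [0, 0, 0, 0, 0, 0]
    - [0, 0, 0, 0, 0, 0]
    - [0, 0, 0, 0, 0, 0]
    - [0, 0, 0, 0, 0, 0]
    - [0, 0, -2, 0, 0, 0]
    - [0, 0, -6, 0, 0, 0]
    - [0, 0, -10, 0, 0, 0]
    - [0, 0, -14, 0, 0, 0]
  hand: 0.8

```text
time_s: 20.03
position: [0.5506, -0.282, 0.1753]
tool_rot: [[-1.0, -0.002, -0.0], [-0.002, 1.0, 0.0], [0.0, 0.0, -1.0]]
ft_force: [1.3, -0.9, -0.4]
grip_width: 0.0684
gripper_force: 0.0
```

jog_arm:
  targets:
    - [-0.5, 3.8, 0, 0, 0, 0]
    - [-0.5, 7.6, 0, 0, 0, 0]
    - [-0.5, 11.4, 0, 0, 0, 0]
    - [-0.5, 15, 0, 0, 0, 0]
    - [-0.5, 17.9, 0, 0, 0, 0]
    - [-0.5, 17.9, 0, 0, 0, 0]
    - [-0.5, 17.9, 0, 0, 0, 0]
    - [-0.5, 17.9, 0, 0, 0, 0]
  hand: 1

```text
time_s: 20.7
position: [0.5556, -0.1037, 0.1736]
tool_rot: [[-1.0, -0.002, 0.001], [-0.002, 1.0, -0.001], [-0.001, -0.001, -1.0]]
ft_force: [0.3, 0.0, -0.2]
grip_width: 0.0853
gripper_force: 0.0
```

```bash
python3 -c "
from h import *
to(.555,-.1048,.031,180)
for n in('scene','top'):
 im=snap(n);P=cloud(im)
 for l in lids(im,P):
  if .4<l[1][0]<.72 and abs(l[1][1])<.5: print(l)
r=env.regions_of('scene','meter_a')
for q in r[:8]: print(round(q['score'],2),np.nanmedian(P[q['pixels']],0))"
```

```text
now 20.7 [ 0.5556 -0.1037  0.1736] yaw -179.9 q6 -112.7 w 0.0853
shift cm [ 0.07 -0.1  14.26] turn [-0.   0.   0.1]
('blue', array([ 0.563, -0.396,  0.067]), 0.069, np.int32(154))
('blue', array([ 0.5518, -0.283 ,  0.067 ]), 0.069, np.int32(167))
('blue', array([ 0.5549, -0.1043,  0.067 ]), 0.069, np.int32(200))
('blue', array([0.5552, 0.0123, 0.067 ]), 0.07, np.int32(221))
('red', array([0.6641, 0.0081, 0.067 ]), 0.07, np.int32(260))
('blue', array([ 0.5628, -0.3965,  0.067 ]), 0.068, np.int32(143))
('blue', array([0.5542, 0.0102, 0.067 ]), 0.067, np.int32(141))
('blue', array([ 0.5508, -0.2839,  0.067 ]), 0.067, np.int32(144))
('red', array([0.6627, 0.0061, 0.067 ]), 0.067, np.int32(153))
0.97 [0.50403089 0.20194973 0.00315755]
0.97 [0.33715326 0.14754143 0.66514537]
0.91 [6.39534280e-01 3.30141267e-01 4.09622880e-04]
0.64 [0.40953195 0.10724004 0.00080707]
0.59 [ 0.70130474  0.41265099 -0.00108511]
```

jog_arm:
  targets:
    - [0, -0.1, 4, 0, 0, 0]
    - [0, -0.1, 8, 0, 0, 0]
    - [0, -0.1, 11, 0, 0, 0]
    - [0, -0.1, 13, 0, 0, 0]
    - [0, -0.1, 14.2, 0, 0, 0]
    - [0, -0.1, 14.2, 0, 0, 0]

```text
time_s: 21.35
position: [0.5541, -0.1046, 0.0286]
tool_rot: [[-1.0, -0.001, -0.005], [-0.001, 1.0, 0.002], [0.005, 0.002, -1.0]]
ft_force: [-1.3, 1.3, 0.1]
grip_width: 0.0853
gripper_force: 0.0
```

jog_arm:
  targets:
    - [0, 0, 0, 0, 0, 0]
    - [0, 0, 0, 0, 0, 0]
    - [0, 0, 0, 0, 0, 0]
    - [0, 0, 0, 0, 0, 0]
    - [0, 0, 0, 0, 0, 0]
    - [0, 0, 0, 0, 0, 0]
  hand: 0

```text
time_s: 21.85
position: [0.556, -0.1045, 0.0328]
tool_rot: [[-1.0, -0.002, 0.003], [-0.002, 1.0, -0.001], [-0.003, -0.001, -1.0]]
ft_force: [-1.5, -0.3, 6.5]
grip_width: 0.0547
gripper_force: 53.3
```

jog_arm:
  targets:
    - [0, 0, -2, 0, 0, 0]
    - [0, 0, -4, 0, 0, 0]
    - [0, 0, -7, 0, 0, 0]
    - [0, 0, -10, 0, 0, 0]
    - [0, 0, -13, 0, 0, 0]
    - [0, 0, -13, 0, 0, 0]

```text
time_s: 22.35
position: [0.5573, -0.1048, 0.1672]
tool_rot: [[-1.0, -0.003, 0.01], [-0.003, 1.0, -0.004], [-0.01, -0.004, -1.0]]
ft_force: [2.1, 0.3, -4.1]
grip_width: 0.0547
gripper_force: 55.6
```

jog_arm:
  targets:
    - [1, -3, 0, 0, 0, 0]
    - [2, -6, 0, 0, 0, 0]
    - [3, -9, 0, 0, 0, 0]
    - [4, -12, 0, 0, 0, 0]
    - [5, -15, 0, 0, 0, 0]
    - [6, -18, 0, 0, 0, 0]
    - [7, -21, 0, 0, 0, 0]
    - [8, -24, 0, 0, 0, 0]

```text
time_s: 23.02
position: [0.4748, -0.3453, 0.1601]
tool_rot: [[-1.0, -0.002, -0.001], [-0.002, 1.0, 0.002], [0.001, 0.002, -1.0]]
ft_force: [1.1, 0.3, -4.9]
grip_width: 0.0546
gripper_force: 55.4
```

jog_arm:
  targets:
    - [1, -3, 0, 0, 0, 0]
    - [2, -6.5, 0, 0, 0, 0]
    - [2, -6.5, 0, 0, 0, 0]
    - [2, -6.5, 0, 0, 0, 0]
    - [2, -6.5, 0, 0, 0, 0]

```text
time_s: 23.43
position: [0.4558, -0.4087, 0.1601]
tool_rot: [[-1.0, -0.002, -0.001], [-0.002, 1.0, 0.002], [0.001, 0.002, -1.0]]
ft_force: [1.0, 0.7, -4.7]
grip_width: 0.0549
gripper_force: 55.7
```

```bash
python3 -c "
from h import *
to(.4549,-.4097,.033,180)"
```

```text
now 23.43 [ 0.4558 -0.4087  0.1601] yaw -179.9 q6 -143.1 w 0.0549
shift cm [ 0.07 -0.12 12.71] turn [ 0.1 -0.1  0.1]
```

jog_arm:
  targets:
    - [0, 0, 4, 0, 0, 0]
    - [0, 0, 8, 0, 0, 0]
    - [0, 0, 11, 0, 0, 0]
    - [0, 0, 12, 0, 0, 0]
    - [0, 0, 12.6, 0, 0, 0]
    - [0, 0, 12.9, 0, 0, 0]
    - [0, 0, 12.9, 0, 0, 0]
    - [0, 0, 12.9, 0, 0, 0]

```text
time_s: 24.1
position: [0.4569, -0.41, 0.0341]
tool_rot: [[-1.0, -0.003, 0.002], [-0.003, 1.0, -0.003], [-0.002, -0.003, -1.0]]
ft_force: [0.4, 0.1, -5.0]
grip_width: 0.0548
gripper_force: 56.1
```

jog_arm:
  targets:
    - [0, 0, 0, 0, 0, 0]
    - [0, 0, 0, 0, 0, 0]
    - [0, 0, 0, 0, 0, 0]
    - [0, 0, 0, 0, 0, 0]
    - [0, 0, -2, 0, 0, 0]
    - [0, 0, -6, 0, 0, 0]
    - [0, 0, -10, 0, 0, 0]
    - [0, 0, -14, 0, 0, 0]
  hand: 0.8

```text
time_s: 24.77
position: [0.456, -0.4092, 0.1743]
tool_rot: [[-1.0, -0.002, -0.0], [-0.002, 1.0, 0.0], [0.0, 0.0, -1.0]]
ft_force: [1.5, -0.9, 0.1]
grip_width: 0.0685
gripper_force: 0.0
```

jog_arm:
  targets:
    - [-0.8, 3.8, 0, 0, 0, 0]
    - [-1.7, 7.6, 0, 0, 0, 0]
    - [-2.6, 11.4, 0, 0, 0, 0]
    - [-3.5, 15, 0, 0, 0, 0]
    - [-4.3, 18.5, 0, 0, 0, 0]
    - [-5, 21, 0, 0, 0, 0]
  hand: 1

```text
time_s: 25.27
position: [0.5058, -0.1965, 0.1729]
tool_rot: [[-1.0, -0.004, 0.001], [-0.004, 1.0, 0.0], [-0.001, 0.0, -1.0]]
ft_force: [0.5, -0.4, -0.5]
grip_width: 0.0854
gripper_force: 0.0
```

jog_arm:
  targets:
    - [-0.8, 3.8, 0, 0, 0, 0]
    - [-1.7, 7.6, 0, 0, 0, 0]
    - [-2.6, 11.4, 0, 0, 0, 0]
    - [-3.5, 15, 0, 0, 0, 0]
    - [-4.3, 18.5, 0, 0, 0, 0]
    - [-4.9, 21, 0, 0, 0, 0]
    - [-4.9, 21, 0, 0, 0, 0]
    - [-4.9, 21, 0, 0, 0, 0]

```text
time_s: 25.93
position: [0.5542, 0.0119, 0.1725]
tool_rot: [[-1.0, -0.005, 0.0], [-0.005, 1.0, -0.0], [-0.0, -0.0, -1.0]]
ft_force: [0.7, -1.5, -0.2]
grip_width: 0.0854
gripper_force: 0.0
```

```bash
python3 -c "
from h import *
to(.5546,.0112,.031,180)
for n in('scene','top'):
 im=snap(n);P=cloud(im)
 for l in lids(im,P):
  if .4<l[1][0]<.72 and abs(l[1][1])<.5: print(l)"
```

```text
now 25.93 [0.5542 0.0119 0.1725] yaw -179.7 q6 -101.3 w 0.0854
shift cm [-0.03 -0.07 14.15] turn [-0.   0.   0.3]
('blue', array([ 0.4552, -0.4113,  0.067 ]), 0.07, np.int32(139))
('blue', array([ 0.5631, -0.3961,  0.067 ]), 0.07, np.int32(152))
('blue', array([ 0.5518, -0.283 ,  0.067 ]), 0.069, np.int32(167))
('blue', array([0.555 , 0.0121, 0.067 ]), 0.069, np.int32(220))
('red', array([0.6641, 0.0081, 0.067 ]), 0.069, np.int32(260))
('blue', array([ 0.5623, -0.3964,  0.067 ]), 0.068, np.int32(146))
('blue', array([ 0.551, -0.284,  0.067]), 0.068, np.int32(145))
('blue', array([ 0.4552, -0.4119,  0.067 ]), 0.067, np.int32(147))
('red', array([0.6713, 0.0041, 0.067 ]), 0.067, np.int32(86))
```

jog_arm:
  targets:
    - [0, 0, 4, 0, 0, 0]
    - [0, 0, 8, 0, 0, 0]
    - [0, 0, 11, 0, 0, 0]
    - [0, 0, 13, 0, 0, 0]
    - [0, 0, 14.1, 0, 0, 0]
    - [0, 0, 14.1, 0, 0, 0]

```text
time_s: 26.53
position: [0.5528, 0.0096, 0.029]
tool_rot: [[-1.0, -0.0, -0.005], [-0.0, 1.0, 0.001], [0.005, 0.001, -1.0]]
ft_force: [-0.0, -0.2, 0.8]
grip_width: 0.0851
gripper_force: 0.0
```

jog_arm:
  targets:
    - [0, 0, 0, 0, 0, 0]
    - [0, 0, 0, 0, 0, 0]
    - [0, 0, 0, 0, 0, 0]
    - [0, 0, 0, 0, 0, 0]
    - [0, 0, 0, 0, 0, 0]
    - [0, 0, 0, 0, 0, 0]
  hand: 0

```text
time_s: 27.03
position: [0.5548, 0.0106, 0.033]
tool_rot: [[-1.0, -0.002, 0.003], [-0.002, 1.0, -0.001], [-0.003, -0.001, -1.0]]
ft_force: [-1.3, -0.4, 5.5]
grip_width: 0.0549
gripper_force: 52.8
```

jog_arm:
  targets:
    - [0, 0, -2, 0, 0, 0]
    - [0, 0, -4, 0, 0, 0]
    - [0, 0, -7, 0, 0, 0]
    - [0, 0, -10, 0, 0, 0]
    - [0, 0, -13, 0, 0, 0]
    - [0, 0, -13, 0, 0, 0]

```text
time_s: 27.53
position: [0.5562, 0.0105, 0.1674]
tool_rot: [[-1.0, -0.003, 0.011], [-0.003, 1.0, -0.002], [-0.011, -0.002, -1.0]]
ft_force: [1.0, -0.5, -3.6]
grip_width: 0.0546
gripper_force: 56.0
```

jog_arm:
  targets:
    - [1.1, -3, 0, 0, 0, 0]
    - [2.2, -6, 0, 0, 0, 0]
    - [3.3, -9, 0, 0, 0, 0]
    - [4.4, -12, 0, 0, 0, 0]
    - [5.5, -15, 0, 0, 0, 0]
    - [6.6, -18, 0, 0, 0, 0]
    - [7.7, -21, 0, 0, 0, 0]
    - [8.8, -24, 0, 0, 0, 0]

```text
time_s: 28.2
position: [0.4653, -0.2304, 0.1605]
tool_rot: [[-1.0, -0.002, -0.001], [-0.002, 1.0, 0.001], [0.001, 0.001, -1.0]]
ft_force: [0.6, 0.2, -5.3]
grip_width: 0.0548
gripper_force: 55.7
```

jog_arm:
  targets:
    - [1.4, -3.5, 0, 0, 0, 0]
    - [2.7, -7, 0, 0, 0, 0]
    - [2.7, -7, 0, 0, 0, 0]
    - [2.7, -7, 0, 0, 0, 0]
    - [2.7, -7, 0, 0, 0, 0]

```text
time_s: 28.62
position: [0.4394, -0.299, 0.1605]
tool_rot: [[-1.0, -0.002, -0.001], [-0.002, 1.0, 0.002], [0.001, 0.002, -1.0]]
ft_force: [-0.2, 0.5, -5.2]
grip_width: 0.0549
gripper_force: 56.1
```

```bash
python3 -c "
from h import *
to(.4395,-.2987,.033,180)"
```

```text
now 28.62 [ 0.4394 -0.299   0.1605] yaw -179.9 q6 -137.1 w 0.0549
shift cm [-2.000e-02  1.000e-02  1.275e+01] turn [ 0.1 -0.1  0.1]
```

Then go to the red meter at (.6634, .007): tool x −22.4, y +30.6.

jog_arm:
  targets:
    - [0, 0, 4, 0, 0, 0]
    - [0, 0, 8, 0, 0, 0]
    - [0, 0, 11, 0, 0, 0]
    - [0, 0, 12, 0, 0, 0]
    - [0, 0, 12.6, 0, 0, 0]
    - [0, 0, 12.9, 0, 0, 0]
    - [0, 0, 12.9, 0, 0, 0]
    - [0, 0, 12.9, 0, 0, 0]

```text
time_s: 29.28
position: [0.4408, -0.3, 0.0339]
tool_rot: [[-1.0, -0.003, 0.002], [-0.003, 1.0, -0.003], [-0.002, -0.003, -1.0]]
ft_force: [0.5, -0.2, -5.7]
grip_width: 0.0543
gripper_force: 56.5
```

jog_arm:
  targets:
    - [0, 0, 0, 0, 0, 0]
    - [0, 0, 0, 0, 0, 0]
    - [0, 0, 0, 0, 0, 0]
    - [0, 0, 0, 0, 0, 0]
    - [0, 0, -2, 0, 0, 0]
    - [0, 0, -6, 0, 0, 0]
    - [0, 0, -10, 0, 0, 0]
    - [0, 0, -14, 0, 0, 0]
  hand: 0.8

```text
time_s: 29.95
position: [0.4396, -0.2992, 0.1743]
tool_rot: [[-1.0, -0.002, -0.0], [-0.002, 1.0, 0.0], [0.0, 0.0, -1.0]]
ft_force: [0.1, -0.4, -0.6]
grip_width: 0.0684
gripper_force: 0.0
```

jog_arm:
  targets:
    - [-2.2, 3, 0, 0, 0, 0]
    - [-4.4, 6, 0, 0, 0, 0]
    - [-6.6, 9, 0, 0, 0, 0]
    - [-8.8, 12, 0, 0, 0, 0]
    - [-11, 15, 0, 0, 0, 0]
    - [-11.2, 15.3, 0, 0, 0, 0]
  hand: 1

```text
time_s: 30.45
position: [0.5539, -0.1417, 0.1726]
tool_rot: [[-1.0, -0.007, 0.002], [-0.007, 1.0, 0.001], [-0.002, 0.001, -1.0]]
ft_force: [0.0, -0.5, -0.4]
grip_width: 0.0857
gripper_force: 0.0
```

jog_arm:
  targets:
    - [-2.2, 3, 0, 0, 0, 0]
    - [-4.4, 6, 0, 0, 0, 0]
    - [-6.6, 9, 0, 0, 0, 0]
    - [-8.8, 12, 0, 0, 0, 0]
    - [-11, 15, 0, 0, 0, 0]
    - [-11.2, 15.3, 0, 0, 0, 0]
    - [-11.2, 15.3, 0, 0, 0, 0]
    - [-11.2, 15.3, 0, 0, 0, 0]

```text
time_s: 31.12
position: [0.6629, 0.0068, 0.1722]
tool_rot: [[-1.0, -0.003, -0.0], [-0.003, 1.0, -0.0], [0.0, -0.0, -1.0]]
ft_force: [-0.6, -0.7, 0.2]
grip_width: 0.0852
gripper_force: 0.0
```

```bash
python3 -c "
from h import *
to(.6634,.007,.031,180)
for n in('scene','top'):
 im=snap(n);P=cloud(im)
 for l in lids(im,P):
  if .4<l[1][0]<.72 and abs(l[1][1])<.5: print(l)"
```

```text
now 31.12 [0.6629 0.0068 0.1722] yaw -179.8 q6 -99.8 w 0.0852
shift cm [-0.06  0.03 14.12] turn [-0.  -0.   0.2]
('blue', array([ 0.565 , -0.3961,  0.067 ]), 0.069, np.int32(140))
('red', array([0.6641, 0.0081, 0.067 ]), 0.069, np.int32(260))
('blue', array([ 0.5624, -0.3963,  0.067 ]), 0.068, np.int32(148))
('blue', array([ 0.5509, -0.2838,  0.067 ]), 0.068, np.int32(145))
('blue', array([ 0.4553, -0.4118,  0.067 ]), 0.068, np.int32(148))
('blue', array([ 0.4399, -0.3015,  0.067 ]), 0.068, np.int32(144))
('red', array([0.6576, 0.0055, 0.067 ]), 0.067, np.int32(97))
```

jog_arm:
  targets:
    - [0, 0, 4, 0, 0, 0]
    - [0, 0, 8, 0, 0, 0]
    - [0, 0, 11, 0, 0, 0]
    - [0, 0, 13, 0, 0, 0]
    - [0, 0, 14.1, 0, 0, 0]
    - [0, 0, 14.1, 0, 0, 0]

```text
time_s: 31.72
position: [0.6618, 0.0062, 0.0294]
tool_rot: [[-1.0, -0.001, -0.004], [-0.001, 1.0, 0.001], [0.004, 0.001, -1.0]]
ft_force: [0.4, -0.0, -0.3]
grip_width: 0.0856
gripper_force: 0.0
```

jog_arm:
  targets:
    - [0, 0, 0, 0, 0, 0]
    - [0, 0, 0, 0, 0, 0]
    - [0, 0, 0, 0, 0, 0]
    - [0, 0, 0, 0, 0, 0]
    - [0, 0, 0, 0, 0, 0]
    - [0, 0, 0, 0, 0, 0]
  hand: 0

```text
time_s: 32.22
position: [0.6642, 0.007, 0.0338]
tool_rot: [[-1.0, -0.002, 0.004], [-0.002, 1.0, -0.001], [-0.004, -0.001, -1.0]]
ft_force: [-1.5, -0.2, 6.2]
grip_width: 0.0547
gripper_force: 53.5
```

jog_arm:
  targets:
    - [0, 0, -2, 0, 0, 0]
    - [0, 0, -4, 0, 0, 0]
    - [0, 0, -7, 0, 0, 0]
    - [0, 0, -10, 0, 0, 0]
    - [0, 0, -13, 0, 0, 0]
    - [0, 0, -13, 0, 0, 0]

```text
time_s: 32.72
position: [0.6653, 0.0069, 0.1688]
tool_rot: [[-1.0, -0.003, 0.012], [-0.003, 1.0, -0.002], [-0.012, -0.002, -1.0]]
ft_force: [0.3, -0.1, -2.6]
grip_width: 0.0545
gripper_force: 54.6
```

jog_arm:
  targets:
    - [1.3, 3, 0, 0, 0, 0]
    - [2.6, 6, 0, 0, 0, 0]
    - [3.9, 9, 0, 0, 0, 0]
    - [5.2, 12, 0, 0, 0, 0]
    - [6.5, 15, 0, 0, 0, 0]
    - [7.8, 18, 0, 0, 0, 0]
    - [8.9, 20.5, 0, 0, 0, 0]

```text
time_s: 33.3
position: [0.572, 0.2138, 0.1609]
tool_rot: [[-1.0, -0.003, -0.001], [-0.003, 1.0, 0.0], [0.001, 0.0, -1.0]]
ft_force: [0.5, 0.5, -3.4]
grip_width: 0.0544
gripper_force: 54.6
```

jog_arm:
  targets:
    - [1.3, 3, 0, 0, 0, -1]
    - [2.6, 6, 0, 0, 0, -2]
    - [3.9, 9, 0, 0, 0, -3]
    - [5.2, 12, 0, 0, 0, -4]
    - [6.5, 15, 0, 0, 0, -4.4]
    - [7.8, 18, 0, 0, 0, -4.4]
    - [8.9, 20.6, 0, 0, 0, -4.4]
    - [8.9, 20.6, 0, 0, 0, -4.4]

```text
time_s: 33.97
position: [0.481, 0.4218, 0.1607]
tool_rot: [[-0.996, -0.084, -0.001], [-0.084, 0.996, 0.001], [0.001, 0.001, -1.0]]
ft_force: [-0.2, 0.2, -3.3]
grip_width: 0.0548
gripper_force: 54.7
```

jog_arm:
  targets:
    - [0, 0, 0, 0, 0, 0]
    - [0, 0, 0, 0, 0, 0]
    - [0, 0, 0, 0, 0, 0]

```text
time_s: 34.22
position: [0.4845, 0.4167, 0.1611]
tool_rot: [[-0.997, -0.078, -0.0], [-0.078, 0.997, -0.0], [0.0, -0.0, -1.0]]
ft_force: [0.7, -0.3, -3.9]
grip_width: 0.0546
gripper_force: 54.7
```

```bash
python3 -c "
from h import *
to(.4856,.4181,.033,184.4)
im=snap('top');P=cloud(im)
hsv=cv2.cvtColor(im['frame'],cv2.COLOR_RGB2HSV)
m=((hsv[...,0]<8)|(hsv[...,0]>172))&(hsv[...,1]>150)&(P[...,2]<.05)&(abs(P[...,0]-.49)<.12)&(abs(P[...,1]-.42)<.1)
print(rect(P,m,.03,.05))"
```

```text
now 34.22 [0.4845 0.4167 0.1611] yaw -175.5 q6 -64.4 w 0.0546
shift cm [-0.12  0.14 12.81] turn [-0.  -0.   0.1]
((495.45220947265625, 392.8502502441406), (136.7659149169922, 155.590087890625), 71.6294937133789)
```

jog_arm:
  targets:
    - [0, 0.1, 4, 0, 0, 0]
    - [0, 0.1, 8, 0, 0, 0]
    - [0, 0.1, 10, 0, 0, 0]
    - [0, 0.1, 11.5, 0, 0, 0]
    - [0, 0.1, 12.4, 0, 0, 0]
    - [0, 0.1, 12.9, 0, 0, 0]
    - [0, 0.1, 12.9, 0, 0, 0]
    - [0, 0.1, 12.9, 0, 0, 0]

```text
time_s: 34.93
position: [0.4847, 0.4182, 0.0338]
tool_rot: [[-0.997, -0.079, 0.001], [-0.079, 0.997, 0.0], [-0.001, 0.0, -1.0]]
ft_force: [-3.2, -3.3, 3.9]
grip_width: 0.0547
gripper_force: 55.2
```

jog_arm:
  targets:
    - [0, 0, 0, 0, 0, 0]
    - [0, 0, 0, 0, 0, 0]
    - [0, 0, 0, 0, 0, 0]
    - [0, 0, 0, 0, 0, 0]
    - [0, 0, -2, 0, 0, 0]
    - [0, 0, -6, 0, 0, 0]
    - [0, 0, -10, 0, 0, 0]
    - [0, 0, -14, 0, 0, 0]
  hand: 0.78

```text
time_s: 35.6
position: [0.4838, 0.4186, 0.174]
tool_rot: [[-0.997, -0.079, -0.0], [-0.079, 0.997, -0.0], [0.0, -0.0, -1.0]]
ft_force: [-0.4, 0.5, -0.3]
grip_width: 0.0668
gripper_force: 0.0
```

jog_arm:
  targets:
    - [0, -4, 0, 0, 0, -7]
    - [0, -8, 0, 0, 0, -14]
    - [0, -12, 0, 0, 0, -21]
    - [0, -13.4, 0, 0, 0, -28]
    - [0, -13.4, 0, 0, 0, -35]
    - [0, -13.4, 0, 0, 0, -42]
    - [0, -13.4, 0, 0, 0, -49]
    - [0, -13.4, 0, 0, 0, -54]
  hand: 1

```text
time_s: 36.27
position: [0.4948, 0.285, 0.1725]
tool_rot: [[-0.517, -0.856, 0.0], [-0.856, 0.517, 0.0], [-0.0, -0.0, -1.0]]
ft_force: [-0.4, -0.4, 0.3]
grip_width: 0.0854
gripper_force: 0.0
```

jog_arm:
  targets:
    - [0, 0, 0, 0, 0, -6.2]
    - [0, 0, 0, 0, 0, -6.2]
    - [0, 0, 0, 0, 0, -6.2]

```text
time_s: 36.52
position: [0.4947, 0.2852, 0.1724]
tool_rot: [[-0.429, -0.903, 0.0], [-0.903, 0.429, 0.0], [-0.0, -0.0, -1.0]]
ft_force: [0.6, -0.5, -0.4]
grip_width: 0.0851
gripper_force: 0.0
```

```bash
python3 -c "
from h import *
to(.496,.284,.0585,244.6)
for n in('scene','top'):
 im=snap(n);P=cloud(im); save(im,n+'g.png')
 for l in lids(im,P):
  if .4<l[1][0]<.72 and abs(l[1][1])<.6: print(l)
a=cv2.resize(cv2.imread('pics/topg.png')[110:310,130:500],None,fx=2.15,fy=2.15,interpolation=cv2.INTER_CUBIC);cv2.imwrite('pics/g.png',a)"
```

```text
now 36.52 [0.4947 0.2852 0.1724] yaw -115.4 q6 -136.5 w 0.0851
shift cm [ 0.05 -0.17 11.39] turn [-0.  0. -0.]
('blue', array([ 0.4552, -0.4114,  0.067 ]), 0.07, np.int32(140))
('blue', array([ 0.44  , -0.3008,  0.067 ]), 0.07, np.int32(150))
('blue', array([ 0.563, -0.396,  0.067]), 0.069, np.int32(154))
('blue', array([ 0.5518, -0.283 ,  0.067 ]), 0.069, np.int32(167))
('red', array([0.4844, 0.4181, 0.067 ]), 0.069, np.int32(378))
('red', array([0.431 , 0.5547, 0.151 ]), 0.151, np.int32(188))
('blue', array([ 0.5624, -0.3964,  0.067 ]), 0.068, np.int32(146))
('blue', array([ 0.551 , -0.2841,  0.067 ]), 0.068, np.int32(146))
('blue', array([ 0.4553, -0.4119,  0.067 ]), 0.068, np.int32(147))
('blue', array([ 0.44  , -0.3015,  0.067 ]), 0.068, np.int32(147))
```

View pics/g.png

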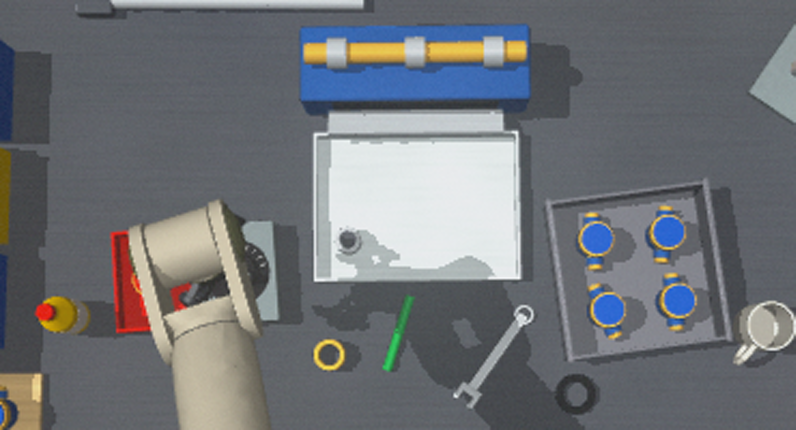

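The picture shows four blue meters standing in the tote, the tray holding only the plug, and the red meter in the pan. Now restarting the bench.

jog_arm:
  targets:
    - [0, -0.1, 4, 0, 0, 0]
    - [0, -0.1, 7.5, 0, 0, 0]
    - [0, -0.1, 10, 0, 0, 0]
    - [0, -0.1, 11.4, 0, 0, 0]
    - [0, -0.1, 11.4, 0, 0, 0]
    - [0, -0.1, 11.4, 0, 0, 0]

```text
time_s: 37.12
position: [0.4956, 0.2847, 0.0583]
tool_rot: [[-0.428, -0.904, -0.001], [-0.904, 0.428, -0.0], [0.0, 0.0, -1.0]]
ft_force: [0.3, -0.5, 0.0]
grip_width: 0.0855
gripper_force: 0.0
```

jog_arm:
  targets:
    - [0, 0, 0, 0, 0, 0]
    - [0, 0, 0, 0, 0, 0]
    - [0, 0, 0, 0, 0, 0]
    - [0, 0, 0, 0, 0, 0]
    - [0, 0, 0, 0, 0, 0]
    - [0, 0, 0, 0, 0, 0]
    - [0, 0, 0, 0, 0, 0]
    - [0, 0, 0, 0, 0, 0]
  hand: 0
  newtons: 30

```text
time_s: 37.78
position: [0.4964, 0.2844, 0.0589]
tool_rot: [[-0.427, -0.904, 0.002], [-0.904, 0.427, -0.0], [-0.001, -0.002, -1.0]]
ft_force: [3.0, -3.4, 4.6]
grip_width: 0.0135
gripper_force: 35.7
```

jog_arm:
  targets:
    - [0, 0, 0, 0, 0, 5]
    - [0, 0, 0, 0, 0, 10]
    - [0, 0, 0, 0, 0, 15]
    - [0, 0, 0, 0, 0, 20]
    - [0, 0, 0, 0, 0, 25]
    - [0, 0, 0, 0, 0, 30]
    - [0, 0, 0, 0, 0, 35]
    - [0, 0, 0, 0, 0, 40]

```text
time_s: 38.45
position: [0.4964, 0.2845, 0.0589]
tool_rot: [[-0.91, -0.415, 0.002], [-0.415, 0.91, 0.0], [-0.002, -0.001, -1.0]]
ft_force: [4.3, -3.1, 2.7]
grip_width: 0.0135
gripper_force: 35.7
```

jog_arm:
  targets:
    - [0, 0, 0, 0, 0, 5]
    - [0, 0, 0, 0, 0, 10]
    - [0, 0, 0, 0, 0, 11.6]
    - [0, 0, 0, 0, 0, 11.6]
    - [0, 0, 0, 0, 0, 11.6]
    - [0, 0, 0, 0, 0, 11.6]

```text
time_s: 38.95
position: [0.4964, 0.2845, 0.0589]
tool_rot: [[-0.974, -0.228, 0.002], [-0.228, 0.974, 0.0], [-0.002, -0.0, -1.0]]
ft_force: [3.0, -4.3, 3.7]
grip_width: 0.0132
gripper_force: 35.7
```

jog_arm:
  targets:
    - [0, 0, 0, 0, 0, 0]
    - [0, 0, 0, 0, 0, 0]
    - [0, 0, 0, 0, 0, 0]
    - [0, 0, 0, 0, 0, 0]
    - [0, 0, 0, 0, 0, 0]
    - [0, 0, 0, 0, 0, 0]
  hand: 1

```text
time_s: 39.45
position: [0.4953, 0.2847, 0.0582]
tool_rot: [[-0.974, -0.228, -0.0], [-0.228, 0.974, -0.0], [0.0, 0.0, -1.0]]
ft_force: [0.9, 0.9, -0.3]
grip_width: 0.0837
gripper_force: 0.0
```

jog_arm:
  targets:
    - [0, 0, -3, 0, 0, 0]
    - [0, 0, -6, 0, 0, 0]
    - [0, 0, -10, 0, 0, 0]
    - [0, 0, -14, 0, 0, 0]
    - [0, 0, -17, 0, 0, 0]

```text
time_s: 39.87
position: [0.4956, 0.2848, 0.2318]
tool_rot: [[-0.974, -0.228, 0.003], [-0.228, 0.974, 0.001], [-0.003, 0.0, -1.0]]
ft_force: [0.6, 0.3, 0.3]
grip_width: 0.0856
gripper_force: 0.0
```

jog_arm:
  targets:
    - [0, -4, 0, 0, 0, 0]
    - [0, -8, 0, 0, 0, 0]
    - [0, -12, 0, 0, 0, 0]
    - [0, -16, 0, 0, 0, 0]
    - [0, -20, 0, 0, 0, 0]
    - [0, -24, 0, 0, 0, 0]
    - [0, -24, 0, 0, 0, 0]
    - [0, -24, 0, 0, 0, 0]

```text
time_s: 40.53
position: [0.5503, 0.0493, 0.2281]
tool_rot: [[-0.975, -0.224, -0.001], [-0.224, 0.975, 0.0], [0.0, 0.0, -1.0]]
ft_force: [0.1, 0.6, -0.6]
grip_width: 0.0854
gripper_force: 0.0
```

```bash
python3 -c "
from h import *
print(env.observe()['time_s'])
for n in('top','scene'):
 im=snap(n);P=cloud(im); save(im,n+'h.png')
 print(bar(P,(.497,.285)))
 for l in lids(im,P):
  if .4<l[1][0]<.72 and abs(l[1][1])<.5: print(l)
cv2.imwrite('pics/h.png',cv2.resize(cv2.imread('pics/sceneh.png')[270:420,330:500],None,fx=4,fy=4,interpolation=cv2.INTER_CUBIC))"
```

```text
40.5333
(np.int64(72), array([0.4954, 0.2825]), np.float64(14.5), array([0.00414982, 0.01591595]), ((495.8009338378906, 283.2626647949219), (53.255836486816406, 15.042695045471191), 12.133594512939453))
('blue', array([ 0.5624, -0.3965,  0.067 ]), 0.068, np.int32(147))
('blue', array([ 0.551, -0.284,  0.067]), 0.068, np.int32(145))
('blue', array([ 0.4397, -0.3013,  0.067 ]), 0.068, np.int32(145))
('blue', array([ 0.442 , -0.3801,  0.067 ]), 0.068, np.int32(146))
('red', array([0.4832, 0.4164, 0.067 ]), 0.066, np.int32(152))
(np.int64(167), array([0.4999, 0.2867]), np.float64(13.0), array([0.00433549, 0.01653862]), ((497.860107421875, 284.7810363769531), (56.17303466796875, 15.368480682373047), 13.14130687713623))
('blue', array([ 0.4415, -0.3797,  0.067 ]), 0.07, np.int32(142))
('blue', array([ 0.44  , -0.3012,  0.067 ]), 0.069, np.int32(156))
('blue', array([ 0.5632, -0.396 ,  0.067 ]), 0.069, np.int32(155))
('blue', array([ 0.5518, -0.2831,  0.067 ]), 0.069, np.int32(165))
('red', array([0.4844, 0.4181, 0.067 ]), 0.069, np.int32(379))
```

View pics/h.png

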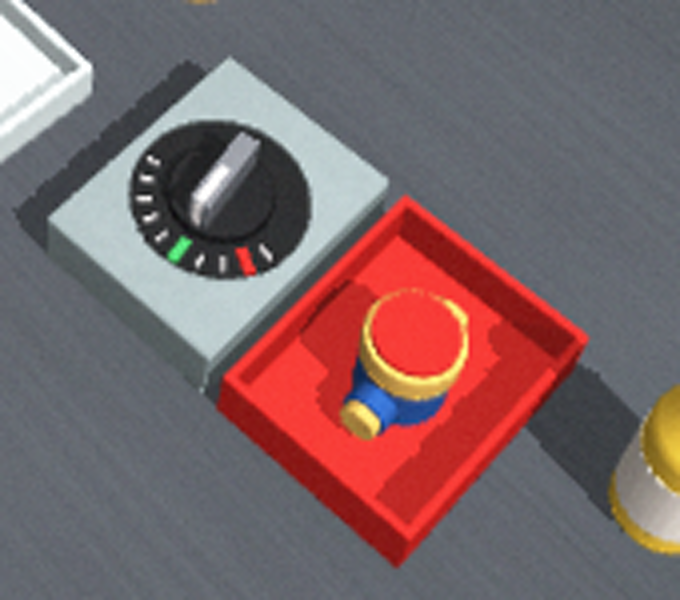

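The pointer is on green and the red meter stands in the pan. One meter in the tote shifted by about 3 cm, so I'll check it.

```bash
python3 -c "
from h import *
im=snap('scene');save(im,'i.png');P=cloud(im)
for l in lids(im,P):
  if .4<l[1][0]<.72 and abs(l[1][1])<.5: print(l)
cv2.imwrite('pics/i.png',cv2.resize(cv2.imread('pics/i.png')[110:330,150:370],None,fx=2.7,fy=2.7,interpolation=cv2.INTER_CUBIC))"
```

```text
('blue', array([ 0.4413, -0.3799,  0.067 ]), 0.07, np.int32(140))
('blue', array([ 0.44  , -0.3012,  0.067 ]), 0.069, np.int32(156))
('blue', array([ 0.563, -0.396,  0.067]), 0.07, np.int32(154))
('blue', array([ 0.5518, -0.283 ,  0.067 ]), 0.07, np.int32(167))
('red', array([0.4844, 0.4181, 0.067 ]), 0.069, np.int32(377))
```

View pics/i.png

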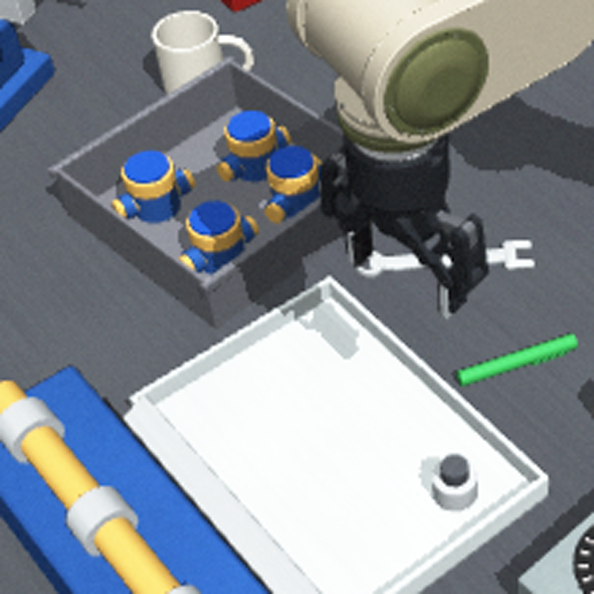

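All four blue meters are upright on the tote floor, and only the plug is left in the tray. Handing in.

```bash
python3 -c "
from rig import env
print(env.close_job())"
```

```text
the job is handed in; nothing more can be done
None
```

The job is handed in: the four blue-lidded meters stand upright in the tote, the red-lidded one stands in the reject pan, the plug is still in the tray, and the dial went to red before any lift and is now on green; one tote meter got knocked about 3 cm but stayed upright.

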